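# Run two turned balls through a gate feeder and hold its sprung plunger open

## Task

Tip the feeder's scoop up to 45 degrees by its red bar and let both wooden balls roll down to the pin, then lower it gently back level without letting it drop. After that pull the sprung gate plunger fully up by its black knob, so that its pin leaves the seat hole and both balls run into the cork-lined tray, and finish while still holding the plunger up. Do not tip the scoop past about 55 degrees, and leave the wax tin, the stamp blank and the sanding block where they are.

Things in the scene. Friction and masses are not known exactly. Their poses are not given: they have to be found in the camera images.
- feeder: fixed gravity feeder; plywood base 92 x 350 x 14 mm carrying, along its y: aluminium scoop at the +y end, sloping chute (36 mm wide inside, floor falls 10 degrees to -y, sides 28 mm), aluminium gate bridge, open tray at the -y end. Origin: centre of the base's underside on the bench, z up; the balls run towards -y. Bridge (63 mm along x, 24 mm along y) centred at y -30 mm, top at z 110 mm.
- seat_hole (a point): mouth of the pin's seat hole in the chute floor, at x 0, y -30, z 60 mm in the feeder's frame. Two balls waiting at the seated pin have their centres between y -20 and y +45 mm.
- tray (a point): middle of the tray's cork floor, at x 0, y -124, z 24 mm in the feeder's frame; the tray is 74 mm along x and 92 mm along y inside, its walls end at z 66 mm (26 mm lower beside the chute).
- scoop_hinge (a point): middle of the scoop's hinge axis, which runs along the feeder's x, at x 0, y 80, z 97 mm in its frame, between two wooden cheeks (60 mm over their outsides, up to z 110 mm).
- scoop (a joint): tilt in rad of the scoop, an aluminium trough 33 mm wide, 66 mm long, hinged at its pouring end. 0 = level on its stop (its floor then slopes 12 degrees back and keeps the balls in); grows as the +y end is lifted (turn about the feeder's +x); 0.785 = 45 degrees; stop at 1.25. Balls roll out well before 45 degrees. 0.25 kg, little friction: let go, it drops back to level.
- scoop_bar (a point): middle of the scoop's red round grip bar, 11 mm diameter, 60 mm long along the feeder's x, on a 7 mm stalk below its middle. When level it is 80 mm beyond the hinge (+y) and 48 mm above it: y 160, z 145 mm in the feeder's frame; it moves on an arc of 93 mm radius about the hinge. The scoop's walls lie about 30 mm below it. The bar may turn between the fingers.
- plunger (a joint): lift in m of the sprung gate plunger: 0 = its steel pin (8 mm diameter) sits 7 mm deep in the seat hole and bars the chute; grows straight up, stop at 0.036 = fully pulled. The spring presses it down with about 4.5 N at 0, 10 N at full lift; let go, it snaps back. The balls pass under the pin only above about 0.030.
- knob_grip (a point): centre of the plunger's black round knob (24 mm diameter, 18 mm high, on top of the pin), at x 0, y -30, z 147 mm in the feeder's frame when down; grip it here from above. Its underside is then 2 mm above the brass barrel (15 mm diameter, 26 mm high) that stands on the bridge. Moves up with the plunger.
- ball_dark_center (a point): centre of the dark wooden ball, 22 mm diameter, 10 to 17 g; starts in the scoop at its closed end
- ball_light_center (a point): centre of the pale wooden ball, 22 mm diameter, 10 to 17 g; starts in the scoop beside the dark one, nearer the hinge
- wax_tin: bystander: flat green and white round tin, 73 mm diameter, 26 mm high, origin at the centre of its underside
- stamp_blank: bystander: round wooden stamp blank with a white top, 66 mm diameter, 35 mm high, origin at the centre of its underside
- sanding_block: bystander: wooden sanding block 78 x 99 x 32 mm, origin at the centre of its underside

How it is judged:
On the way, in this order (a step that is already met when the one before it is completed fails the run):
1. the scoop is tipped to 45 degrees (between 38 and 52) and kept there for 0.3 s (value of joint scoop between 0.66 and 0.91 rad), for 0.3 s.
2. the scoop is level again and both balls wait in the chute behind the seated pin (value of joint scoop below 0.06 rad and value of joint plunger below 0.004 m and y of ball_dark_center in the frame of feeder between -0.03 and 0.075 m and z of ball_dark_center in the frame of feeder between 0.06 and 0.11 m and y of ball_light_center in the frame of feeder between -0.03 and 0.075 m and z of ball_light_center in the frame of feeder between 0.06 and 0.11 m), for 0.2 s.
At the end, for the whole second after the job is handed in: the fingers hold the black knob (over 2 N) with the plunger lifted more than 32 of its 36 mm; both balls lie in the tray; the scoop is level within 0.06 rad (value of joint plunger above 0.032 m and contact force between the fingers and plunger above 2 N and value of joint scoop below 0.06 rad and y of ball_dark_center in the frame of feeder between -0.172 and -0.076 m and z of ball_dark_center in the frame of feeder between 0.02 and 0.056 m and y of ball_light_center in the frame of feeder between -0.172 and -0.076 m and z of ball_light_center in the frame of feeder between 0.02 and 0.056 m); the arm keeps its last pose, push and grip.
It fails at once if the scoop is tipped past 60 degrees (value of joint scoop above 1.047 rad).
It fails at once if the scoop is dropped (falls faster than 4 rad/s) (velocity of joint scoop below -4 rad/s).
It fails at once if the wax tin, the stamp blank or the sanding block is moved more than 20 mm (distance of any of wax_tin, stamp_blank, sanding_block from where it was at the start of the episode above 0.02 m).
It also fails if it takes over 51 s, if anything falls off the work surface, if the arm or the gripper's body presses on something with over 40 N, if the wrist force passes 120 N, or if a joint passes its speed limit or range.

## Robot

A 6-joint arm with a two-finger parallel gripper is mounted at the origin on a cart in front of the work surface, level with it; the furniture and walls round the work are solid. World frame = base frame: x ahead of the robot, y to its left, z up, the work surface at z = 0. Lengths are in m, angles in rad, forces in N, time in s.
With the tool pointing down it reaches from about 0.325 to 0.9 m from the base axis. Payload 6.1 kg.
Tool frame: the origin (TCP) lies midway between the tips of the shut fingers; the grasp point (between the pads) lies 19 mm behind it; z points along the fingers, y is the line along which they close (so a half turn about z gives the same grasp; the last joint's range is limited). The gripper opens to 87 mm and grips with 3 to 60 N. Pads are 19 mm wide; open, the fingers measure 117 mm over their backs; the gripper's body (75 mm by 190 mm) begins 51 mm behind the grasp point.
Start: joints at [1.212, 0.22, 1.526, -0, 1.395, -0.126], TCP at [0.144, 0.608, 0.223] pointing down, gripper open.
Joint ranges: [-2.98, 2.98], [-0.91, 2.08], [0.09, 2.57], [-1.24, 4.39], [0.2, 2.65], [-2.68, 2.68]. Speed limits (rad/s): [2.57, 2.57, 3.01, 3.14, 3.14, 3.14].

## Interface

Orientations are given as a unit quaternion [x, y, z, w].
In Python, from plant import * gives the robot as it stands.
- The arm moves only by the tool jog_arm, never from a script. Its argument "rows" is a list that holds one entry, the list of rows, each a list of 6 numbers: the shift along the world's x, y, z in units of 30 mm (1.0 is 30 mm), then the turn, a rotation vector about the world's x, y, z in units of 6 degrees (1.0 is 6 degrees). In form: [[[tx, ty, tz, rx, ry, rz], ...]]. A call has 1 to 5 rows; each row shifts and turns the commanded pose from where the row before left it; what a row does not reach is not made up. A row lasts 1/10 s, in which the tool goes at most 50 mm and 8.59 degrees, less where a joint would pass 70% of its speed; a pose out of reach is approached as far as the arm can. A call is refused whole if a number of a shift passes 1 or a number of a turn 1, either way. A call with a gripper value outside its range is refused whole. "fingers" is the opening, from -1 (shut) to 1 (fully open), set as the call begins (left out, the last holds). The fingers move at their own pace and stop on an object; the grip force is fixed at half the most. Time passes only in rows, so rows that do not move let the fingers close. It gives the time, the measured TCP pose, the force, the opening and the grip force at its end, in the units of the state.
- get_state(): the state, without advancing time (a new reading comes with each control period).
- snapshot(name): name is "scene" or "top"; returns a dict with "img" (384x512x3 uint8, blue, green, red), "range_z" (384x512 float32, m along the optical axis (not along the pixel's ray), 0 where there is no reading), "mtx" (3x3 intrinsics, pixels), "rvec" (rotation vector, rad) and "tvec" (3), from world to camera coordinates, as OpenCV has them. Camera axes: x right, y down, z forward; pixel columns grow to the right and rows downward; lengths in m; the calibration is good to about 2 mm. A picture is of the moment at which its call begins.
- close_job(): hands the job in; it is judged then, once.
Trained networks look in the newest picture that a camera, given by its name, has taken for a name from the list of things; names that differ only in an ending like _2 or _b are one class to them, and where a whole thing is asked for, a point or a joint stands for the part that bears it (a point fixed in the world has none). Each returns a list of dicts, best first, with "score" (0 to 1); they miss things now and then, are a little off and sometimes report something else, mostly with a low value. They report only what shows in the picture. A call takes as long as a camera call.
- cut_out(camera, thing): "mask" (384x512 bool, what is visible of it) and "extent" ([centre column, centre row, width, height] in pixels, round what is visible of it).
The state is a dict: "time": time; "q": joint angles; "joint_velocities": joint speeds; "tau": joint torques, N m; "tcp_pos": TCP position; "eef_rot": TCP orientation; "contact_force": force on the tool from outside, world axes, zero at the start; "wrist_torque": the same for the moment, N m; "grip_width": opening from 0.0 (shut) to 1.0 (fully open); "gripper_force": force on a finger pad.
Only numpy, scipy, OpenCV 4.12 (cv2) and the standard library are available. Lean on these libraries where they do the work, as an engineer would, in place of code of your own. Each camera call takes 0.05 s, during which the arm holds its last target. There are 200 camera calls.

## Working session

There is one attempt and no reset: what is moved stays moved. The work goes in short steps, Python scripts to look and compute and a tool call to move; the robot and the scene stay as the last step left them, time stands still between calls to the robot, and variables do not carry over. Pictures are saved under pics/ and viewed, at most 10 in all, crops included, and the job is handed in when it is done.

Besides the shell and the picture viewer there is one more tool, called after ">>>" in YAML: its name, and indented under it one key for each argument. jog_arm: Moves the arm, as the interface text tells. Its arguments: {"type":"object","properties":{"rows":{"type":"array"},"fingers":{"type":"number"}},"required":["rows"]}

```bash
mkdir -p pics; ls; cat > h.py <<'E'
from plant import *
import numpy as np, cv2
def snap(n):
    s=snapshot(n); s['R']=cv2.Rodrigues(np.array(s['rvec'],float))[0]; s['t']=np.array(s['tvec'],float).ravel(); return s
def back(s,mask):
    v,u=np.nonzero(mask&(s['range_z']>0)); z=s['range_z'][v,u]; K=s['mtx']
    p=np.c_[(u-K[0,2])/K[0,0]*z,(v-K[1,2])/K[1,1]*z,z]
    return (p-s['t'])@s['R']
E
python3 - <<'E'
from h import *
st=get_state(); print(st['tcp_pos'],st['eef_rot'],st['grip_width'],st['time'])
ims=[]
for n in ['scene','top']:
    s=snap(n); ims.append(s['img']); print(n,'cam',-s['R'].T@s['t'])
    for th in ['feeder','scoop','scoop_bar','knob_grip','plunger','wax_tin','stamp_blank','sanding_block','ball_dark_center','ball_light_center']:
        for d in cut_out(n,th)[:2]:
            p=back(s,d['mask'])
            print(th,round(d['score'],2),np.round(d['extent']),d['mask'].sum(),np.round(np.median(p,0),3) if len(p) else '',np.round(np.percentile(p,[3,97],axis=0),3).tolist() if len(p) else '')
    cv2.imwrite(f'pics/{n}0.png',s['img'])
E
```

```text
pics
[0.14395676 0.60754973 0.22142654] [ 1.16130241e-01  9.93233508e-01 -9.50782955e-04 -2.49303244e-04] 1.0003005445224469 0.0
scene cam [-0.50604036 -0.62917474  0.7743934 ]
feeder 0.8 [271. 202. 118.  72.] 4134 [ 0.534 -0.06   0.044] [[0.484, -0.21, 0.004], [0.623, 0.102, 0.116]]
scoop 0.75 [236. 179.  34.  30.] 368 [0.512 0.074 0.106] [[0.485, 0.035, -0.001], [0.72, 0.182, 0.149]]
scoop_bar 0.61 [232. 179.  30.  26.] 327 [0.511 0.078 0.106] [[0.483, 0.037, 0.086], [0.544, 0.115, 0.149]]
wax_tin 0.64 [394. 243.  25.  20.] 484 [ 0.594 -0.398  0.023] [[0.573, -0.429, 0.0], [0.64, -0.366, 0.026]]
sanding_block 0.62 [372. 272.  33.  32.] 712 [ 0.434 -0.397  0.027] [[0.405, -0.435, 0.0], [0.478, -0.354, 0.031]]
ball_dark_center 0.73 [373. 273.  36.  28.] 686 [ 0.435 -0.396  0.027] [[0.405, -0.434, 0.001], [0.476, -0.352, 0.031]]
ball_dark_center 0.42 [273. 200. 122.  71.] 4225 [ 0.534 -0.06   0.044] [[0.483, -0.21, 0.003], [0.623, 0.102, 0.114]]
top cam [ 0.4199147  -0.0172854   1.44975673]
scoop 0.74 [225. 199.  35.  26.] 343 [0.52  0.09  0.106] [[0.484, 0.034, 0.013], [0.543, 0.125,
[... 428 characters left out ...]
0.062, 0.16]]
plunger 0.42 [265. 188. 116.  59.] 3541 [ 0.548 -0.048  0.028] [[0.482, -0.207, 0.008], [0.618, 0.113, 0.15]]
stamp_blank 0.66 [128. 208.  25.  20.] 400 [0.481 0.37  0.035] [[0.454, 0.342, 0.008], [0.509, 0.402, 0.041]]
sanding_block 0.67 [382. 224.  35.  32.] 586 [ 0.448 -0.388  0.029] [[0.407, -0.429, -0.002], [0.486, -0.351, 0.035]]
ball_dark_center 0.62 [223. 197.   4.   4.] 45 [0.518 0.085 0.105] [[0.51, 0.077, 0.099], [0.527, 0.094, 0.112]]
ball_light_center 0.6 [383. 223.  38.  33.] 580 [ 0.448 -0.389  0.029] [[0.409, -0.429, -0.002], [0.489, -0.351, 0.035]]
ball_light_center 0.39 [231. 196.   6.   2.] 22 [0.521 0.065 0.112] [[0.515, 0.059, 0.106], [0.528, 0.071, 0.115]]
```

```bash
python3 - <<'E'
from h import *
for n in ['scene','top']:
    s=snap(n); im=s['img'].astype(int); P=back(s,s['range_z']>-1)
    red=(im[...,2]>110)&(im[...,1]<75)&(im[...,0]<80)
    m=np.zeros(red.shape,bool); m[130:260,190:340]=1
    red&=m; p=back(s,red); p=p[(p[:,2]>.13)]
    print(n,'red',red.sum(),len(p),np.median(p,0).round(4),np.percentile(p,[5,95],axis=0).round(3).tolist())
    if len(p)>5:
        d=p[:,:2]-p[:,:2].mean(0); w=np.linalg.svd(d)[2][0]; print('bar dir',w, 'mid',((d@w).max()+(d@w).min())/2*w+p[:,:2].mean(0))
    # knob: points with z .147-.165 away from bar
    q=back(s,(m)); k=q[(q[:,2]>.148)&(q[:,2]<.165)&(q[:,1]<0)]
    print('knob',len(k),k.mean(0).round(4),((k.max(0)+k.min(0))/2).round(4))
    v=[b for b in q if .1<b[2]<.118]; 
    br=np.array([b for b in v if b[1]<-0.02]);print('bridge',len(br), cv2.minAreaRect(br[:,:2].astype(np.float32)))
    # low points (base top/walls) footprint
    b=q[(q[:,2]>.007)&(q[:,2]<.2)]
    r=cv2.minAreaRect(b[:,:2].astype(np.float32)); print('foot',r)
    print(s['mtx'].round(1).tolist())
    c=s['img'][130:260,190:340]; cv2.imwrite(f'pics/{n}1.png',cv2.resize(c,None,fx=5,fy=4.6,interpolation=cv2.INTER_CUBIC))
E
```

```text
scene red 8 8 [0.5015 0.1055 0.1463] [[0.485, 0.103, 0.144], [0.527, 0.113, 0.148]]
bar dir [-0.97303805 -0.23064464] mid [0.50576058 0.1071354 ]
knob 32 [ 0.555  -0.0737  0.1527] [ 0.5551 -0.0734  0.1516]
bridge 98 ((0.5568790435791016, -0.07265777885913849), (0.07115940004587173, 0.023943182080984116), 14.688252449035645)
foot ((0.5990767478942871, 0.035101890563964844), (0.46668970584869385, 0.5168374180793762), 23.54214096069336)
[[468.5, 0.0, 257.6], [0.0, 468.5, 189.1], [0.0, 0.0, 1.0]]
top red 77 65 [0.5111 0.1121 0.1503] [[0.484, 0.104, 0.146], [0.538, 0.121, 0.155]]
bar dir [-0.96933205 -0.24575473] mid [0.51125441 0.11223472]
knob 54 [ 0.5582 -0.0709  0.1556] [ 0.5576 -0.0712  0.1547]
bridge 140 ((0.5529389381408691, -0.04900016263127327), (0.06359685957431793, 0.0685303583741188), 14.889778137207031)
foot ((0.5472913980484009, -0.0337955504655838), (0.4678332805633545, 0.3644622266292572), 89.26248168945312)
[[469.7, 0.0, 254.7], [0.0, 469.7, 187.4], [0.0, 0.0, 1.0]]
```

View pics/top1.png

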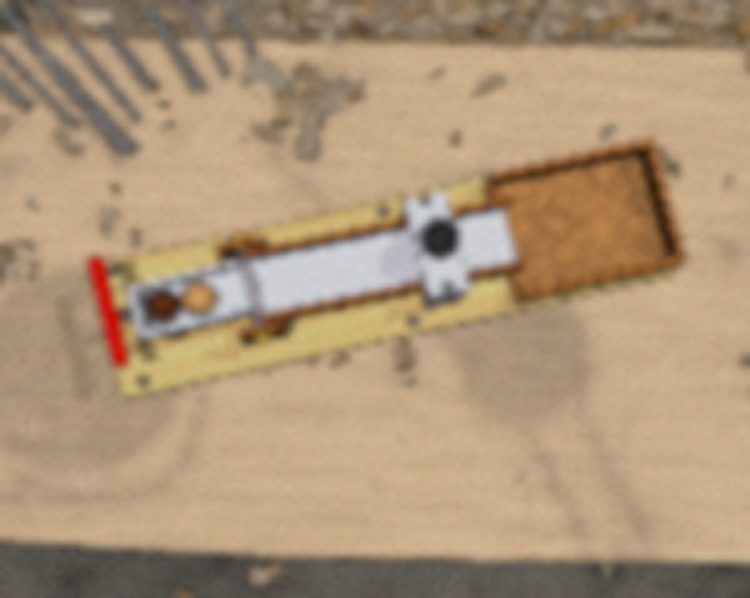

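View pics/scene1.png

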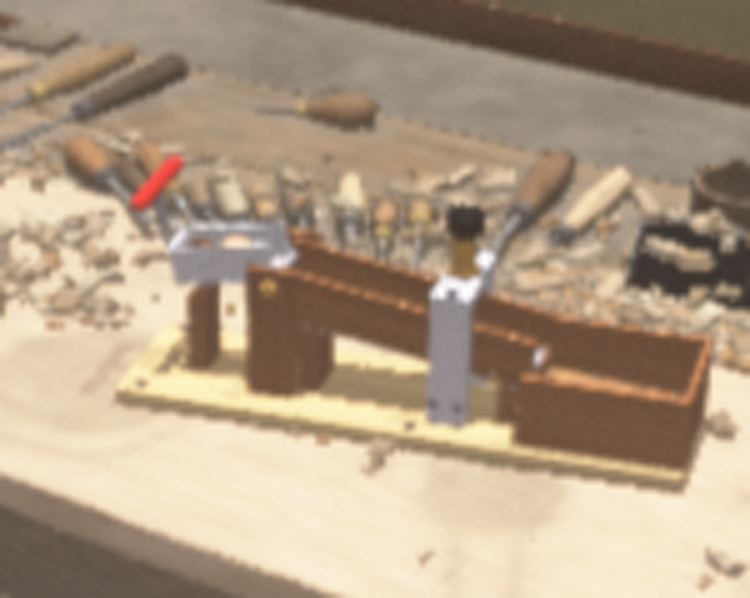

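View pics/scene0.png

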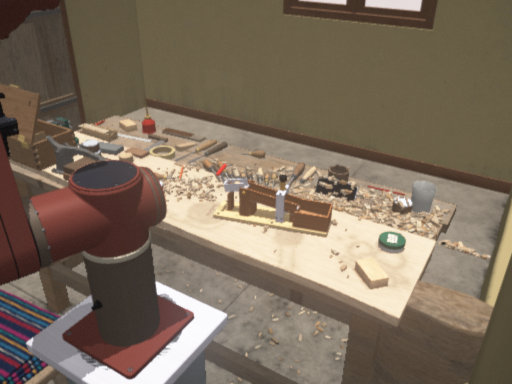

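The top view shows the red bar at about (212,198), the knob at about (278,181.5), the dark and pale balls in the scoop, and the tray to the right. The scene view shows the scoop level, the pin down and the bystanders well away from the feeder. Measured heights agree with the text: bar top 0.150 m, knob top 0.156 m. The feeder yaw is about 14.2°. I'll grip the bar 16 mm off its middle to clear the stalk.

>>> jog_arm:
  rows:
    - [[0.586,-0.833,0,0,0,0.229],[0.586,-0.833,0,0,0,0.229],[0.586,-0.833,0,0,0,0.229],[0.586,-0.833,0,0,0,0.229],[0.586,-0.833,0,0,0,0.229]]
  fingers: 0.1

```text
time: 1.7
tcp_pos: [0.2326, 0.4822, 0.2226]
eef_rot: [0.056, 0.998, 0.0, 0.0]
contact_force: [0.3, 0.2, 1.0]
grip_width: 0.633
gripper_force: 0.0
```

>>> jog_arm:
  rows:
    - [[0.586,-0.833,0,0,0,0.229],[0.586,-0.833,0,0,0,0.229],[0.586,-0.833,0,0,0,0.229],[0.586,-0.833,0,0,0,0.229],[0.586,-0.833,0,0,0,0.229]]

```text
time: 2.2
tcp_pos: [0.3206, 0.3572, 0.2228]
eef_rot: [-0.004, 1.0, 0.0, 0.0]
contact_force: [0.5, 0.4, -0.2]
grip_width: 0.55
gripper_force: 0.0
```

>>> jog_arm:
  rows:
    - [[0.586,-0.833,0,0,0,0.229],[0.586,-0.833,0,0,0,0.229],[0.586,-0.833,0,0,0,0.229],[0.586,-0.833,0,0,0,0.229],[0.586,-0.833,0,0,0,0.229]]

```text
time: 2.7
tcp_pos: [0.4085, 0.2322, 0.2228]
eef_rot: [-0.064, 0.998, 0.0, 0.0]
contact_force: [1.1, 0.1, -0.2]
grip_width: 0.55
gripper_force: 0.0
```

>>> jog_arm:
  rows:
    - [[0.586,-0.833,0,0,0,0.229],[0.586,-0.833,0,0,0,0.229],[0.586,-0.833,0,0,0,0.229],[0.586,-0.833,0,0,0,0.229],[0.586,-0.833,0,0,0,0.229]]

```text
time: 3.2
tcp_pos: [0.4964, 0.1072, 0.2227]
eef_rot: [-0.124, 0.992, 0.0, 0.0]
contact_force: [0.1, 0.2, -0.6]
grip_width: 0.55
gripper_force: 0.0
```

>>> jog_arm:
  rows:
    - [[0,0,0,0,0,0],[0,0,0,0,0,0],[0,0,0,0,0,0]]

```text
time: 3.5
tcp_pos: [0.4953, 0.109, 0.2225]
eef_rot: [-0.123, 0.992, 0.0, -0.0]
contact_force: [-0.9, 0.5, 0.1]
grip_width: 0.553
gripper_force: 0.0
```

>>> jog_arm:
  rows:
    - [[0,0,-0.8,0,0,0],[0,0,-0.8,0,0,0],[0,0,-0.8,0,0,0],[0,0,-0.8,0,0,0],[0,0,0,0,0,0]]

```text
time: 4.0
tcp_pos: [0.4924, 0.1092, 0.1231]
eef_rot: [-0.124, 0.992, 0.0, -0.003]
contact_force: [0.1, -0.5, -0.1]
grip_width: 0.551
gripper_force: 0.0
```

```bash
python3 - <<'E'
from h import *
s=snap('scene'); c=s['img'][110:250,180:330]; cv2.imwrite('pics/g1.png',cv2.resize(c,None,fx=4,fy=4,interpolation=cv2.INTER_CUBIC))
st=get_state(); print(st['tcp_pos'],st['contact_force'],st['q'])
E
```

```text
[0.49387926 0.10919078 0.12522798] [-0.30939496 -0.01615255  0.11346555] [ 6.14416478e-02  3.20838276e-02  1.92441496e+00  1.85782546e-04
  1.18889042e+00 -1.75759763e+00]
```

View pics/g1.png

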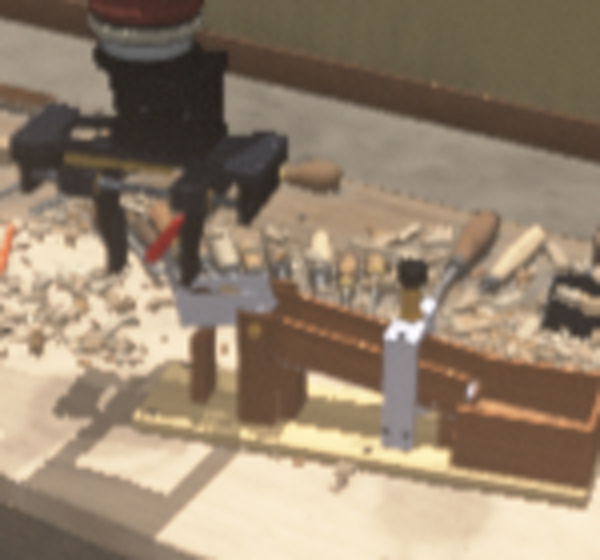

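The picture shows the open fingers on either side of the red bar at about (165,238), with the near end of the bar between them. Closing now.

>>> jog_arm:
  rows:
    - [[0,0,0,0,0,0],[0,0,0,0,0,0],[0,0,0,0,0,0],[0,0,0,0,0,0],[0,0,0,0,0,0]]
  fingers: -1

```text
time: 4.55
tcp_pos: [0.4961, 0.1083, 0.127]
eef_rot: [-0.123, 0.992, -0.0, 0.0]
contact_force: [-1.1, 1.0, -0.6]
grip_width: 0.178
gripper_force: 0.0
```

```bash
python3 - <<'E'
from h import *
st=get_state(); print(st['tcp_pos'],st['eef_rot'],st['contact_force'],st['grip_width'],st['gripper_force'])
# plan arc: scoop angle a, tool tilt b=0.6a ; 12 steps
u=np.array([-.245,.9695]); L=.019
def tcp(a,k=.6):
    g=np.array([80,48])/1000; ca,sa=np.cos(a),np.sin(a)
    p=np.array([ca*g[0]-sa*g[1],sa*g[0]+ca*g[1]]); b=k*a
    return p+L*np.array([np.sin(b),-np.cos(b)])
A=np.linspace(0,45,16)*np.pi/180
prev=tcp(0)
for a in A[1:]:
    d=tcp(a)-prev; prev=tcp(a)
    print(round(np.degrees(a),1),(np.r_[d[0]*u,d[1]]/.03).round(3))
r=.6*3/6; print('rot per row',np.round([r*.9695,r*.245],3))
E
```

```text
[0.4961017  0.10832789 0.12703991] [-1.23057780e-01  9.92399413e-01 -2.24354189e-05  4.32800584e-04] [-1.0769019   0.99800702 -0.55047601] 0.17793476923019794 0.0
3.0 [ 0.017 -0.065  0.138]
6.0 [ 0.018 -0.072  0.134]
9.0 [ 0.02  -0.079  0.129]
12.0 [ 0.022 -0.085  0.124]
15.0 [ 0.023 -0.091  0.119]
18.0 [ 0.025 -0.097  0.113]
21.0 [ 0.026 -0.103  0.108]
24.0 [ 0.027 -0.108  0.102]
27.0 [ 0.029 -0.113  0.095]
30.0 [ 0.03  -0.118  0.089]
33.0 [ 0.031 -0.122  0.082]
36.0 [ 0.032 -0.126  0.075]
39.0 [ 0.033 -0.129  0.067]
42.0 [ 0.033 -0.132  0.06 ]
45.0 [ 0.034 -0.135  0.052]
rot per row [0.291 0.074]
```

>>> jog_arm:
  rows:
    - [[0,0,0,0,0,0],[0,0,0,0,0,0],[0,0,0,0,0,0],[0,0,0,0,0,0]]

```text
time: 4.95
tcp_pos: [0.4964, 0.107, 0.1269]
eef_rot: [-0.123, 0.992, -0.001, 0.0]
contact_force: [0.6, -4.9, 0.9]
grip_width: 0.114
gripper_force: 30.0
```

>>> jog_arm:
  rows:
    - [[0.017,-0.065,0.138,0.291,0.074,0],[0.018,-0.072,0.134,0.291,0.074,0],[0.02,-0.079,0.129,0.291,0.074,0],[0.022,-0.085,0.124,0.291,0.074,0],[0.023,-0.091,0.119,0.291,0.074,0]]

```text
time: 5.45
tcp_pos: [0.4991, 0.0962, 0.1452]
eef_rot: [-0.122, 0.989, 0.078, -0.01]
contact_force: [4.3, -0.2, -7.6]
grip_width: 0.11
gripper_force: 30.0
```

```bash
cat > ang.py <<'E'
from h import *
from scipy.spatial.transform import Rotation as Ro
st=get_state(); g=np.array(st['tcp_pos'])-.019*Ro.from_quat(st['eef_rot']).as_matrix()[:,2]
u=np.array([-.245,.9695]); k=np.array([.558,-.071]); h=k+.11*u
r=np.array([(g[:2]-h)@u,g[2]-.097]); e=np.array([.9695,.245])
print('angle',np.degrees(np.arctan2(r[1],r[0])-np.arctan2(48,80)).round(1),'radius',np.hypot(*r).round(4),'lat',((g[:2]-h)@e).round(4),'F',np.round(st['contact_force'],1),st['grip_width'],st['gripper_force'],st['time'])
E
python3 ang.py
```

```text
angle 15.5 radius 0.0923 lat -0.0161 F [ 4.3 -0.2 -7.6] 0.1103610103373172 29.97857093811035 5.45
```

>>> jog_arm:
  rows:
    - [[0.025,-0.097,0.113,0.291,0.074,0],[0.026,-0.103,0.108,0.291,0.074,0],[0.027,-0.108,0.102,0.291,0.074,0],[0.029,-0.113,0.095,0.291,0.074,0],[0.03,-0.118,0.089,0.291,0.074,0]]

```text
time: 5.95
tcp_pos: [0.5032, 0.0805, 0.161]
eef_rot: [-0.121, 0.98, 0.157, -0.019]
contact_force: [4.3, 2.6, -5.2]
grip_width: 0.116
gripper_force: 30.0
```

>>> jog_arm:
  rows:
    - [[0.031,-0.122,0.082,0.291,0.074,0],[0.032,-0.126,0.075,0.291,0.074,0],[0.033,-0.129,0.067,0.291,0.074,0],[0.033,-0.132,0.06,0.291,0.074,0],[0.034,-0.135,0.052,0.291,0.074,0]]

```text
time: 6.45
tcp_pos: [0.5083, 0.0613, 0.1719]
eef_rot: [-0.12, 0.965, 0.233, -0.029]
contact_force: [4.3, 3.7, -2.6]
grip_width: 0.116
gripper_force: 30.0
```

```bash
cat >> ang.py <<'E'
import sys
if len(sys.argv)>1:
    a=snap('scene')['img'][100:240,180:330]; b=snap('top')['img'][130:270,190:340]
    cv2.imwrite(sys.argv[1],cv2.resize(np.hstack([a,b]),None,fx=2.6,fy=2.6,interpolation=cv2.INTER_CUBIC))
E
python3 ang.py pics/t1.png
```

```text
angle 45.7 radius 0.0943 lat -0.0158 F [ 4.3  3.7 -2.6] 0.11649159069444097 29.970881044864655 6.45
```

View pics/t1.png

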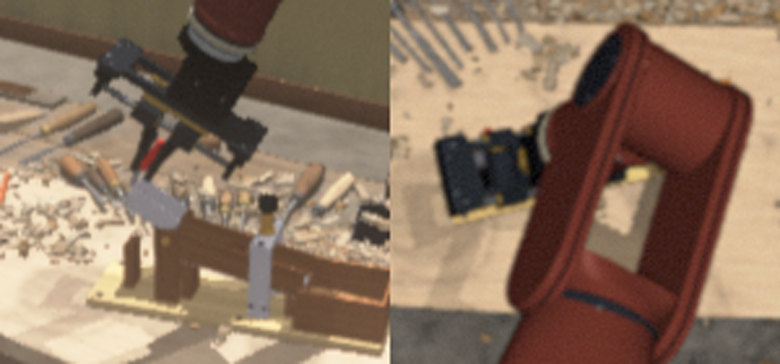

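The scene half shows the bar gripped and the scoop tipped to about 45°, with the gripper clear of the bridge. The arm hides the chute in the top half. Holding here, then lowering.

>>> jog_arm:
  rows:
    - [[0,0,0,0,0,0],[0,0,0,0,0,0],[0,0,0,0,0,0],[0,0,0,0,0,0],[0,0,0,0,0,0]]

```text
time: 7.05
tcp_pos: [0.5082, 0.0616, 0.1718]
eef_rot: [-0.12, 0.965, 0.232, -0.029]
contact_force: [3.5, 4.0, 1.8]
grip_width: 0.116
gripper_force: 30.0
```

>>> jog_arm:
  rows:
    - [[0,0,0,0,0,0],[0,0,0,0,0,0],[0,0,0,0,0,0],[0,0,0,0,0,0],[0,0,0,0,0,0]]

```text
time: 7.55
tcp_pos: [0.5082, 0.0616, 0.1718]
eef_rot: [-0.12, 0.965, 0.232, -0.029]
contact_force: [3.7, 3.3, 2.6]
grip_width: 0.112
gripper_force: 30.0
```

>>> jog_arm:
  rows:
    - [[-0.034,0.135,-0.052,-0.291,-0.074,0],[-0.033,0.132,-0.06,-0.291,-0.074,0],[-0.033,0.129,-0.067,-0.291,-0.074,0],[-0.032,0.126,-0.075,-0.291,-0.074,0],[-0.031,0.122,-0.082,-0.291,-0.074,0]]

```text
time: 8.05
tcp_pos: [0.5032, 0.0805, 0.1613]
eef_rot: [-0.122, 0.98, 0.153, -0.019]
contact_force: [4.3, 0.8, 3.3]
grip_width: 0.113
gripper_force: 30.0
```

>>> jog_arm:
  rows:
    - [[-0.03,0.118,-0.089,-0.291,-0.074,0],[-0.029,0.113,-0.095,-0.291,-0.074,0],[-0.027,0.108,-0.102,-0.291,-0.074,0],[-0.026,0.103,-0.108,-0.291,-0.074,0],[-0.025,0.097,-0.113,-0.291,-0.074,0]]

```text
time: 8.55
tcp_pos: [0.4991, 0.0963, 0.1455]
eef_rot: [-0.123, 0.989, 0.076, -0.009]
contact_force: [5.0, -0.5, -0.6]
grip_width: 0.112
gripper_force: 30.0
```

>>> jog_arm:
  rows:
    - [[-0.023,0.091,-0.119,-0.291,-0.074,0],[-0.022,0.085,-0.124,-0.291,-0.074,0],[-0.02,0.079,-0.129,-0.291,-0.074,0],[-0.018,0.072,-0.134,-0.291,-0.074,0],[-0.017,0.065,-0.138,-0.291,-0.074,0]]

```text
time: 9.05
tcp_pos: [0.4965, 0.1071, 0.1271]
eef_rot: [-0.124, 0.992, -0.003, 0.001]
contact_force: [-6.4, -12.8, 33.1]
grip_width: 0.115
gripper_force: 30.0
```

>>> jog_arm:
  rows:
    - [[0,0,0,0,0,0],[0,0,0,0,0,0],[0,0,0,0,0,0]]

```text
time: 9.35
tcp_pos: [0.4963, 0.107, 0.1274]
eef_rot: [-0.124, 0.992, -0.002, 0.001]
contact_force: [0.5, -4.1, 8.4]
grip_width: 0.112
gripper_force: 30.0
```

```bash
python3 ang.py
```

```text
angle 1.5 radius 0.0921 lat -0.0162 F [ 0.5 -4.1  8.4] 0.11209967779297404 29.99359130859375 9.35
```

The upward force on the tool shows the scoop is back on its stop. Releasing and rising.

>>> jog_arm:
  rows:
    - [[0,0,0,0,0,0],[0,0,0,0,0,0],[0,0,0,0,0,0],[0,0,0,0,0,0],[0,0,0,0,0,0]]
  fingers: 0.1

```text
time: 9.85
tcp_pos: [0.4953, 0.1084, 0.126]
eef_rot: [-0.123, 0.992, -0.0, -0.001]
contact_force: [-0.3, 0.1, -0.2]
grip_width: 0.483
gripper_force: 0.0
```

>>> jog_arm:
  rows:
    - [[0,0,0,0,0,0],[0,0,0.3,0,0,0],[0,0,0.9,0,0,0],[0,0,1,0,0,0],[0,0,1,0,0,0]]

```text
time: 10.35
tcp_pos: [0.4956, 0.1083, 0.2241]
eef_rot: [-0.123, 0.992, -0.0, -0.0]
contact_force: [0.1, -0.4, 0.2]
grip_width: 0.55
gripper_force: 0.0
```

>>> jog_arm:
  rows:
    - [[-0.5,0.8,0,0,0,0],[-0.5,0.8,0,0,0,0],[-0.5,0.8,0,0,0,0],[-0.5,0.8,0,0,0,0],[-0.5,0.8,0,0,0,0]]

```text
time: 10.85
tcp_pos: [0.4203, 0.2292, 0.2234]
eef_rot: [-0.123, 0.992, 0.0, 0.001]
contact_force: [0.4, 0.4, 0.4]
grip_width: 0.55
gripper_force: 0.0
```

```bash
python3 ang.py pics/t2.png; python3 - <<'E'
from h import *
s=snap('top')
for th in ['ball_dark_center','ball_light_center','knob_grip','scoop_bar']:
    for d in cut_out('top',th)[:2]:
        p=back(s,d['mask']); 
        if not len(p): continue
        m=np.median(p,0); f=m[:2]-np.array([.558,-.071]); u=np.array([-.245,.9695]); e=np.array([.9695,.245])
        print(th,round(d['score'],2),d['mask'].sum(),m.round(3),'feeder x,y',(f@e).round(3),(f@u-.03).round(3))
st=get_state(); print(st['tcp_pos'])
E
```

```text
angle 3.1 radius 0.2594 lat -0.06 F [0.4 0.4 0.4] 0.5501676138519985 0.0 10.85
ball_dark_center 0.5 40 [ 0.548 -0.035  0.086] feeder x,y -0.0 0.007
knob_grip 0.64 57 [ 0.558 -0.07   0.156] feeder x,y 0.001 -0.029
scoop_bar 0.7 425 [0.521 0.08  0.097] feeder x,y 0.001 0.126
[0.42134092 0.22767789 0.22282232]
```

View pics/t2.png

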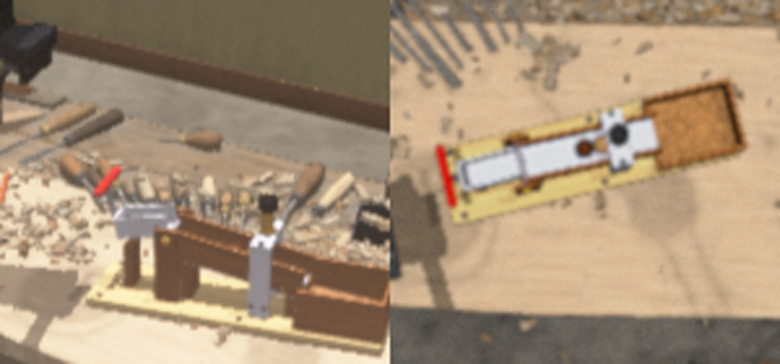

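Both balls are waiting at the pin: dark at about (584,149), with the pale one next to it under the bridge edge at about (600,145). The scoop is level. Moving to the knob.

>>> jog_arm:
  rows:
    - [[0.38,-0.828,0,0,0,0],[0.38,-0.828,0,0,0,0],[0.38,-0.828,0,0,0,0],[0.38,-0.828,0,0,0,0],[0.38,-0.828,0,0,0,0]]

```text
time: 11.7
tcp_pos: [0.4785, 0.1021, 0.2226]
eef_rot: [-0.122, 0.992, -0.0, 0.0]
contact_force: [-0.1, 0.1, 0.1]
grip_width: 0.547
gripper_force: 0.0
```

>>> jog_arm:
  rows:
    - [[0.38,-0.828,0,0,0,0],[0.38,-0.828,0,0,0,0],[0.38,-0.828,0,0,0,0],[0.38,-0.828,0,0,0,0],[0.38,-0.828,0,0,0,0]]

```text
time: 12.2
tcp_pos: [0.5352, -0.0224, 0.2225]
eef_rot: [-0.122, 0.993, -0.0, -0.0]
contact_force: [-0.4, 0.3, -1.2]
grip_width: 0.55
gripper_force: 0.0
```

>>> jog_arm:
  rows:
    - [[0.38,-0.828,0,0,0,0],[0.38,-0.828,0,0,0,0],[0,0,0,0,0,0],[0,0,0,0,0,0],[0,0,0,0,0,0]]

```text
time: 12.7
tcp_pos: [0.5572, -0.0697, 0.2224]
eef_rot: [-0.123, 0.992, 0.0, -0.0]
contact_force: [0.4, -0.1, -1.0]
grip_width: 0.549
gripper_force: 0.0
```

>>> jog_arm:
  rows:
    - [[0,-0.02,-0.8,0,0,0],[0,0,-0.8,0,0,0],[0,0,-0.8,0,0,0],[0,0,-0.75,0,0,0],[0,0,0,0,0,0]]

```text
time: 13.2
tcp_pos: [0.5546, -0.0688, 0.1245]
eef_rot: [-0.124, 0.992, 0.001, -0.003]
contact_force: [0.4, -0.1, 0.3]
grip_width: 0.551
gripper_force: 0.0
```

>>> jog_arm:
  rows:
    - [[0,0,0,0,0,0],[0,0,0,0,0,0],[0,0,0,0,0,0],[0,0,0,0,0,0],[0,0,0,0,0,0]]
  fingers: -1

```text
time: 13.7
tcp_pos: [0.5592, -0.0728, 0.1298]
eef_rot: [-0.123, 0.992, -0.003, 0.002]
contact_force: [3.9, -7.9, -0.0]
grip_width: 0.261
gripper_force: 30.0
```

>>> jog_arm:
  rows:
    - [[0,0,0,0,0,0],[0,0,0,0,0,0],[0,0,0,0,0,0]]

```text
time: 14.0
tcp_pos: [0.5592, -0.0728, 0.1298]
eef_rot: [-0.123, 0.992, -0.002, 0.002]
contact_force: [1.8, -7.1, -0.3]
grip_width: 0.262
gripper_force: 30.0
```

>>> jog_arm:
  rows:
    - [[0.01,-0.05,0.2,0,0,0],[0,0,0.25,0,0,0],[0,0,0.25,0,0,0],[0,0,0.25,0,0,0],[0,0,0.23,0,0,0]]

```text
time: 14.5
tcp_pos: [0.5591, -0.0729, 0.1634]
eef_rot: [-0.123, 0.992, -0.001, 0.001]
contact_force: [7.0, -4.0, -10.1]
grip_width: 0.258
gripper_force: 30.0
```

>>> jog_arm:
  rows:
    - [[0,0,0,0,0,0],[0,0,0,0,0,0],[0,0,0,0,0,0],[0,0,0,0,0,0],[0,0,0,0,0,0]]

```text
time: 15.0
tcp_pos: [0.5591, -0.0729, 0.1631]
eef_rot: [-0.123, 0.992, -0.001, 0.001]
contact_force: [6.8, -4.3, -10.0]
grip_width: 0.257
gripper_force: 30.0
```

```bash
python3 ang.py pics/t3.png
```

```text
angle 111.8 radius 0.1407 lat 0.0005 F [  6.8  -4.3 -10. ] 0.25721079354777593 29.99831666238606 15.0
```

View pics/t3.png

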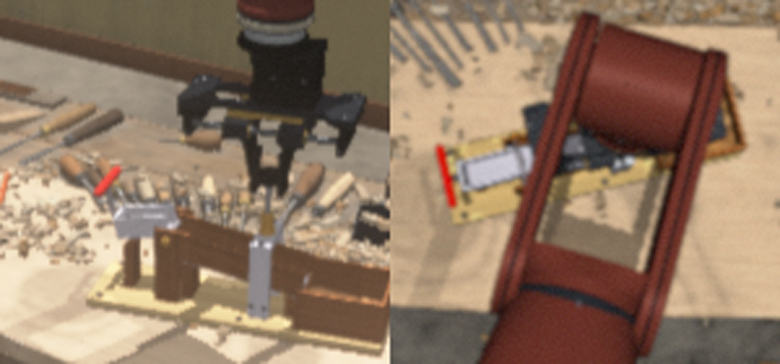

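The plunger is up and the steel pin is visible under the knob at about (266,200). The measured lift is about 33 mm, so I'll pull on to the stop.

>>> jog_arm:
  rows:
    - [[0,0,0.04,0,0,0],[0,0,0.04,0,0,0],[0,0,0.03,0,0,0],[0,0,0,0,0,0],[0,0,0,0,0,0]]

```text
time: 15.6
tcp_pos: [0.559, -0.0729, 0.1659]
eef_rot: [-0.123, 0.992, -0.001, 0.001]
contact_force: [8.5, -4.4, -11.8]
grip_width: 0.262
gripper_force: 30.0
```

>>> jog_arm:
  rows:
    - [[0,0,0,0,0,0],[0,0,0,0,0,0],[0,0,0,0,0,0],[0,0,0,0,0,0],[0,0,0,0,0,0]]

```text
time: 16.1
tcp_pos: [0.559, -0.0729, 0.1659]
eef_rot: [-0.123, 0.992, -0.001, 0.001]
contact_force: [9.0, -4.8, -12.0]
grip_width: 0.26
gripper_force: 30.0
```

```bash
python3 ang.py; python3 - <<'E'
from h import *
u=np.array([-.245,.9695]); e=np.array([.9695,.245])
for n in ['top','scene']:
    s=snap(n)
    for th in ['ball_dark_center','ball_light_center','plunger','scoop_bar']:
        for d in cut_out(n,th)[:2]:
            p=back(s,d['mask'])
            if len(p): m=np.median(p,0); f=m[:2]-np.array([.558,-.071]); print(n,th,round(d['score'],2),np.round(d['extent']),m.round(3),'fy',(f@u-.03).round(3),'fx',(f@e).round(3))
    # anything standing above the cork in the tray
    q=back(s,s['range_z']>0); f=q[:,:2]-np.array([.558,-.071]); y=f@u-.03; x=f@e
    k=(abs(x)<.033)&(y>-.166)&(y<-.08)&(q[:,2]>.0)&(q[:,2]<.06)
    print(n,'tray pts',k.sum(),'raised',(k&(q[:,2]>.034)).sum(), np.c_[x,y,q[:,2]][k&(q[:,2]>.036)].round(3)[:12].tolist())
    c=s['img'][130:270,250:350] if n=='top' else s['img'][140:260,260:350]
    if n=='top': cv2.imwrite('pics/t4.png',cv2.resize(c,None,fx=5,fy=4.2,interpolation=cv2.INTER_CUBIC))
E
```

```text
angle 110.9 radius 0.1424 lat 0.0005 F [  9.   -4.8 -12. ] 0.2604795348435835 29.997943094931543 16.1
top ball_dark_center 0.58 [224. 199.  31.  26.] [0.52  0.077 0.097] fy 0.123 fx -0.001
top scoop_bar 0.78 [226. 197.  35.  28.] [0.52  0.081 0.099] fy 0.127 fx 0.0
top tray pts 68 raised 31 [[0.008, -0.163, 0.041], [0.005, -0.162, 0.042], [0.004, -0.166, 0.036], [0.001, -0.164, 0.04], [-0.002, -0.164, 0.038], [-0.005, -0.163, 0.04], [-0.008, -0.162, 0.038], [-0.018, -0.162, 0.047], [-0.018, -0.166, 0.04], [-0.02, -0.159, 0.044], [-0.02, -0.162, 0.044], [-0.021, -0.165, 0.041]]
scene ball_light_center 0.44 [230. 180.  31.  26.] [0.511 0.074 0.105] fy 0.122 fx -0.01
scene plunger 0.18 [234. 178.  33.  30.] [0.511 0.078 0.106] fy 0.126 fx -0.009
scene scoop_bar 0.68 [232. 178.  30.  25.] [0.51  0.073 0.104] fy 0.121 fx -0.011
scene tray pts 22 raised 5 [[0.033, -0.083, 0.047], [0.033, -0.087, 0.037], [0.033, -0.09, 0.037], [0.032, -0.136, 0.046], [0.001, -0.16, 0.041]]
```

View pics/t4.png

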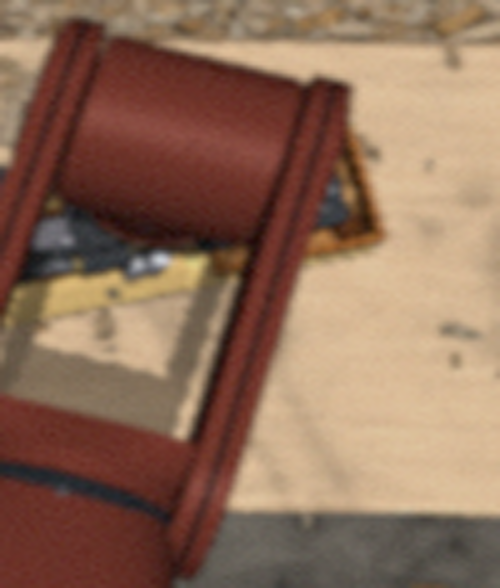

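The arm hides the tray from the top camera. I'll compare the tray area in the scene view with the starting picture.

```bash
python3 - <<'E'
from h import *
s=snap('scene'); b=cv2.imread('pics/scene0.png'); a=s['img']
R=slice(165,240); C=slice(260,340)
d=cv2.absdiff(a,b).max(2)
cv2.imwrite('pics/t5.png',cv2.resize(np.hstack([b[R,C],a[R,C]]),None,fx=5,fy=7,interpolation=cv2.INTER_CUBIC))
t=snap('top'); 
# expected pixel of tray centre / ball places per view
u=np.array([-.245,.9695]); e=np.array([.9695,.245])
for n,q in (('scene',s),('top',t)):
  for x in(-.02,0,.02):
    for y in (-.155,-.12,-.09):
      p=np.r_[np.array([.558,-.071])+x*e+(y+.03)*u,.035]
      px=cv2.projectPoints(p,np.array(q['rvec'],float),q['t'],q['mtx'],None)[0].ravel(); c,r=px.round().astype(int)
      cam=q['R']@p+q['t']; print(n,x,y,(c,r),'depth seen-exp',(q['range_z'][r,c]-cam[2]).round(3),q['img'][r,c].tolist(), d[r,c] if n=='scene' else '')
E
```

```text
scene -0.02 -0.155 (np.int64(321), np.int64(221)) depth seen-exp -0.024 [62, 81, 109] 3
scene -0.02 -0.12 (np.int64(309), np.int64(219)) depth seen-exp -0.028 [61, 81, 108] 2
scene -0.02 -0.09 (np.int64(299), np.int64(218)) depth seen-exp -0.025 [61, 81, 108] 6
scene 0 -0.155 (np.int64(322), np.int64(218)) depth seen-exp -0.045 [60, 81, 110] 4
scene 0 -0.12 (np.int64(310), np.int64(216)) depth seen-exp -0.05 [60, 80, 107] 4
scene 0 -0.09 (np.int64(301), np.int64(214)) depth seen-exp -0.049 [62, 85, 119] 3
scene 0.02 -0.155 (np.int64(323), np.int64(214)) depth seen-exp 0.019 [66, 89, 122] 2
scene 0.02 -0.12 (np.int64(312), np.int64(212)) depth seen-exp 0.024 [67, 90, 121] 41
scene 0.02 -0.09 (np.int64(302), np.int64(211)) depth seen-exp 0.017 [85, 116, 156] 75
top -0.02 -0.155 (np.int64(317), np.int64(183)) depth seen-exp -0.241 [35, 40, 53] 
top -0.02 -0.12 (np.int64(306), np.int64(185)) depth seen-exp -0.535 [42, 50, 104] 
top -0.02 -0.09 (np.int64(297), np.int64(187)) depth seen-exp -0.485 [28, 31, 61] 
top 0 -0.155 (np.int64(316), np.int64(176)) depth seen-exp -0.243 [78, 77, 74] 
top 0 -0.12 (np.int64(305), np.int64(179)) depth seen-exp -0.533 [35, 43, 95] 
top 0 -0.09 (np.int64(295), np.int64(181)) depth seen-exp -0.502 [35, 43, 88] 
top 0.02 -0.155 (np.int64(314), np.int64(170)) depth seen-exp -0.527 [42, 53, 114] 
top 0.02 -0.12 (np.int64(303), np.int64(172)) depth seen-exp -0.515 [46, 56, 113] 
top 0.02 -0.09 (np.int64(293), np.int64(175)) depth seen-exp -0.513 [36, 43, 101]
```

View pics/t5.png

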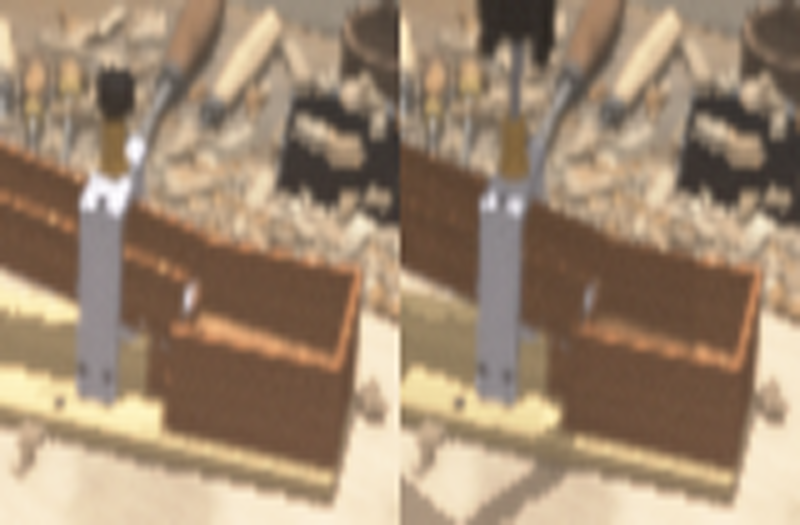

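```bash
python3 - <<'E'
from h import *
u=np.array([-.245,.9695]); e=np.array([.9695,.245])
for n in ('scene','top'):
    s=snap(n); b=cv2.imread(f'pics/{n}0.png').astype(float); a=s['img'].astype(float)
    q=back(s,s['range_z']>-1) if (s['range_z']>0).all() else None
    v,w=np.nonzero(s['range_z']>0); q=back(s,s['range_z']>0)
    f=q[:,:2]-np.array([.558,-.071]); y=f@u-.03; x=f@e
    k=np.nonzero((abs(x)<.034)&(y>-.172)&(y<-.076)&(q[:,2]<.062))[0]
    ch=lambda i:(i[0]/i.sum()).round(2)
    for i in k[:60]:
        A,B=a[v[i],w[i]],b[v[i],w[i]]
        print(n,(int(w[i]),int(v[i])),np.r_[x[i],y[i],q[i,2]].round(3).tolist(),'B/R %.2f->%.2f G/R %.2f->%.2f sum %d->%d'%(B[0]/B[2],A[0]/A[2],B[1]/B[2],A[1]/A[2],B.sum(),A.sum()))
E
```

```text
scene (303, 201) [0.033, -0.089, 0.061] B/R 0.54->0.54 G/R 0.73->0.73 sum 248->224
scene (300, 202) [0.033, -0.08, 0.057] B/R 0.56->0.55 G/R 0.74->0.73 sum 239->228
scene (298, 203) [0.017, -0.077, 0.061] B/R 0.54->0.56 G/R 0.72->0.73 sum 251->233
scene (299, 203) [0.022, -0.079, 0.059] B/R 0.57->0.54 G/R 0.74->0.74 sum 243->219
scene (309, 203) [0.032, -0.107, 0.059] B/R 0.55->0.54 G/R 0.72->0.73 sum 248->227
scene (298, 204) [0.019, -0.077, 0.057] B/R 0.57->0.57 G/R 0.74->0.75 sum 282->244
scene (298, 205) [0.017, -0.077, 0.055] B/R 0.73->0.68 G/R 0.81->0.81 sum 397->296
scene (305, 205) [0.034, -0.095, 0.048] B/R 0.56->0.54 G/R 0.73->0.73 sum 250->223
scene (317, 205) [0.034, -0.132, 0.055] B/R 0.54->0.54 G/R 0.73->0.74 sum 243->232
scene (298, 206) [0.018, -0.077, 0.05] B/R 0.80->0.78 G/R 0.86->0.85 sum 525->352
scene (321, 206) [0.033, -0.144, 0.054] B/R 0.55->0.53 G/R 0.74->0.73 sum 245->235
scene (299, 207) [0.029, -0.078, 0.041] B/R 0.60->0.59 G/R 0.76->0.75 sum 370->271
scene (300, 207) [0.034, -0.081, 0.038] B/R 0.54->0.54 G/R 0.72->0.74 sum 269->235
scene (297, 208) [-0.0,
[... 7339 characters left out ...]
, 0.021] B/R 0.39->0.41 G/R 0.69->0.70 sum 208->202
top (322, 178) [-0.01, -0.17, 0.046] B/R 0.32->0.33 G/R 0.60->0.67 sum 121->132
top (323, 178) [-0.012, -0.171, 0.06] B/R 0.28->0.33 G/R 0.59->0.61 sum 161->181
top (320, 179) [-0.01, -0.168, 0.019] B/R 0.41->0.48 G/R 0.71->0.73 sum 296->239
top (321, 179) [-0.011, -0.17, 0.02] B/R 0.36->0.41 G/R 0.66->0.70 sum 220->196
top (322, 179) [-0.013, -0.17, 0.043] B/R 0.35->0.35 G/R 0.65->0.62 sum 132->136
top (323, 179) [-0.014, -0.171, 0.053] B/R 0.32->0.31 G/R 0.60->0.61 sum 163->169
top (321, 180) [-0.014, -0.169, 0.026] B/R 0.44->0.40 G/R 0.72->0.67 sum 259->186
top (322, 180) [-0.015, -0.171, 0.032] B/R 0.37->0.29 G/R 0.62->0.61 sum 151->125
```

The tray strip visible from the top camera holds two raised lumps with tops at about 46 mm, the ball height. One is pale at x about 0 mm and one is next to it at x about -20 mm, so both balls are in the tray. Handing in.

```bash
python3 ang.py; python3 -c "
from plant import *
print(close_job())"
```

```text
angle 110.9 radius 0.1424 lat 0.0005 F [  9.1  -3.7 -11.6] 0.2580732688610505 29.997872952371836 16.8
the job is handed in; nothing more can be done
None
```

The job is handed in, but no verdict came back: the scoop was tipped to about 45° and lowered level, the plunger is held up about 36 mm at 30 N, and top-camera depth and colour show the pale ball in the tray and a second ball-height lump beside it that I take to be the dark one, as the arm hid most of the tray.

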